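# Stack the pearl sieves on their catch pan

### The arm

A 7-joint arm with a two-finger parallel gripper is mounted at the origin on the work surface. World frame = base frame: x ahead of the robot, y to its left, z up, the work surface at z = 0. Lengths are in m, angles in rad, forces in N, time in s.
With the tool pointing down it reaches from about 0.4 to 0.75 m from the base axis. Payload 19.5 kg.
Tool frame: the origin (TCP) lies on the centre line of the jaws, within the pads' length; the fingertips stand 11 mm ahead of it and the grasp point (between the pads) lies 8 mm behind it; z points along the fingers, y is the line along which they close (so a half turn about z gives the same grasp; the last joint's range is limited). The gripper opens to 85 mm and grips with 20 to 120 N. Pads are 22 mm wide; open, the fingers measure 114 mm over their backs; the gripper's body (76 mm by 85 mm) begins 54 mm behind the grasp point. The pads swing forward as they close: fully open they stand 13 mm farther back than shut.
Start: joints at [1.1, 0.707, -0.028, 1.485, 0.022, 0.951, -0.075], TCP at [0.239, -0.523, 0.242] pointing down, gripper open.
Joint ranges: [-2.71, 2.71], [-0.32, 2.16], [-1.57, 1.52], [0, 2.45], [-1.46, 4.6], [0, 2.02], [-2.83, 2.83]. Speed limits (rad/s): [1.89, 1.89, 2.57, 2.57, 3.01, 3.01, 3.01].

### API

Orientations are given as a unit quaternion [w, x, y, z].
In Python, from bench import sense, grab_frame, sign_off, boxes_of, pinpoint gives the robot as it stands.
- The arm moves only by the tool move_arm, never from a script. Its argument "commands" is a list of rows, each an object of numbers: "ax", "ay", "az": the turn, a rotation vector about the tool's x, y, z in rad; "dx", "dy", "dz": the shift along the tool's x, y, z in cm; "hand": the opening, from 0 (shut) to 1 (fully open). A call has 1 to 8 rows; each row shifts and turns the commanded pose from where the row before left it, along the tool's axes as they then stand; what a row does not reach is not made up. A row lasts 1/8 s, in which the tool goes at most 62.5 mm and 10.7 degrees, less where a joint would pass 70% of its speed; a pose out of reach is approached as far as the arm can. A call is refused whole if a number of a shift passes 6.25 or a number of a turn 0.188, either way. A call with a gripper value outside its range is refused whole. The fingers move at their own pace and stop on an object; "newtons" is the grip in N (left out, the last holds). Time passes only in rows, so rows that do not move let the fingers close. It gives the time, the measured TCP pose, the force, the opening and the grip force at its end, in the units of the state.
- sense(): the state, without advancing time (a new reading comes with each control period).
- grab_frame(name): name is "side" or "top" or "wrist"; returns a dict with "frame" (400x640x3 uint8, blue, green, red), "fov_y" (degrees; the focal length in pixels is half the picture's height over the tangent of half this angle, whatever the lens; pixels are square), "cx", "cy" (the principal point, pixels), "rvec" (rotation vector, rad) and "tvec" (3), from world to camera coordinates, as OpenCV has them; the wrist camera has in their place "mount" (4x4, takes a point from camera to tool coordinates, whose origin is the TCP and whose axes are the flange's). Camera axes: x right, y down, z forward; pixel columns grow to the right and rows downward; lengths in m; the calibration is good to about 2 mm. A picture is of the moment at which its call begins: read the wrist's pose just before it. There is no depth.
- sign_off(): hands the job in; it is judged then, once.
Trained networks look in the newest picture that a camera, given by its name, has taken for a name from the list of things; names that differ only in an ending like _2 or _b are one class to them, and where a whole thing is asked for, a point or a joint stands for the part that bears it (a point fixed in the world has none). Each returns a list of dicts, best first, with "p" (0 to 1); they miss things now and then, are a little off and sometimes report something else, mostly with a low value. They report only what shows in the picture. A call takes as long as a camera call. They do not tell look-alikes from the thing itself.
- boxes_of(camera, name): "position" ([x, y, z] in m, in the coordinates of the camera as it stood for that picture, good to about 4 mm: the middle of the surface that is visible of it).
- pinpoint(camera, name): "position" ([x, y, z] in m, in the coordinates of the camera as it stood for that picture, good to about 4 mm: a listed point, or the origin of a listed thing).
The state is a dict: "time": time; "qpos": joint angles; "joint_vel": joint speeds; "joint_torque": joint torques, N m; "eef_pos": TCP position; "orientation": TCP orientation; "wrist_force": force on the tool from outside, world axes, zero at the start; "moment": the same for the moment, N m; "finger_gap": finger opening in m; "grasp_force": force on a finger pad.
Only numpy, scipy, OpenCV 4.12 (cv2) and the standard library are available. Lean on these libraries where they do the work, as an engineer would, in place of code of your own. Each camera call takes 0.05 s, during which the arm holds its last target. There are 200 camera calls.

### The job

Build up the pearl sieve set on the catch pan where it stands, one part at a time from the bottom: first the fine sieve onto the pan, then the medium sieve, then the coarse sieve, and last the lid, each level and fully down on the one below and let go of. Leave the dish of pearls, glue pen, spool, tweezers and caliper where they lie.

Things in the scene. Friction and masses are not known exactly. Their poses are not given: they have to be found in the camera images.
- fine_sieve: Loose fine sieve: round open steel cup, the lowest of three, 24 mm high, 60 mm wide outside (grip here, z 6 to 24), 54 inside, 90 g; floor at z 9 with 37 tiny dark holes of 3.5 mm. Tapered foot (z 0 to 6 mm, 40 to 49 wide) drops into the 54 mm mouth of the part below till the shoulder at z 6 rests on its rim. Origin: centre of the underside, z up. A part seated on it has its origin 18 mm higher.
- medium_sieve: Loose medium sieve: round open steel cup, of middle height, 30 mm high, 60 mm wide outside (grip here, z 6 to 30), 54 inside, 90 g; floor at z 9 with 19 dark holes of 7 mm. Tapered foot (z 0 to 6 mm, 40 to 49 wide) drops into the 54 mm mouth of the part below till the shoulder at z 6 rests on its rim. Origin: centre of the underside, z up. A part seated on it has its origin 24 mm higher.
- coarse_sieve: Loose coarse sieve: round open steel cup, the tallest of three, 36 mm high, 60 mm wide outside (grip here, z 6 to 36), 54 inside, 90 g; floor at z 9 with 7 big dark holes of 12 mm. Tapered foot (z 0 to 6 mm, 40 to 49 wide) drops into the 54 mm mouth of the part below till the shoulder at z 6 rests on its rim. Origin: centre of the underside, z up. A part seated on it has its origin 30 mm higher.
- lid: Loose steel lid: flat disc 60 mm wide with a black upright knob, 80 g. Tapered foot (z 0 to 6 mm, 40 to 49 wide) drops into the 54 mm mouth of the part below till the shoulder at z 6 rests on its rim. Disc z 6 to 11 mm, knob 18 mm across from z 11 to 30 mm: grip it by the knob. Origin: centre of the underside of the foot, z up.
- pan: The catch pan, fixed to the bench: a round empty steel cup with a plain floor, outside 60 mm, inside 54 mm, rising out of a wider grey round base (84 mm across, 10 mm high); rim 34 mm above the bench. Origin: centre of the base's underside, on the bench, z up. A sieve seated on it has its origin 28 mm above this one.
- dish: Bystander: small white dish of pearls, 60 mm across, 18 mm high, loose. Origin: centre of its underside.
- glue_pen: Bystander: white glue pen with a red band, lying, 120 mm long, 16 mm high, loose. Origin: under its middle; x along it.
- spool: Bystander: cord spool standing on end, black flanges 84 mm across, 70 mm high, loose. Origin: centre of its underside.
- tweezers: Bystander: steel tweezers lying flat, 120 mm long, 10 mm wide, 6 mm high, loose. Origin: under the middle; x along them.
- caliper: Bystander: small digital caliper lying flat, 150 mm long, about 40 mm wide at its jaws (the -x end), 9 mm high, loose. Origin: under the middle; x along it.
Things that resemble listed ones, but are neither listed nor needed, are in the scene too. Leave any pink or red look-alike of the lid alone.

How it is judged:
On the way, in this order (a step that is already met when the one before it is completed fails the run):
1. the fine sieve sits level and fully down on the pan (horizontal distance between fine_sieve and pan below 0.006 m and z of fine_sieve in the frame of pan between 0.025 and 0.031 m and angle between fine_sieve's own z axis and vertical below 0.08 rad), for 0.2 s.
2. the medium sieve sits level and fully down on the fine sieve (horizontal distance between medium_sieve and fine_sieve below 0.006 m and z of medium_sieve in the frame of fine_sieve between 0.015 and 0.021 m and angle between medium_sieve's own z axis and vertical below 0.08 rad), for 0.2 s.
3. the coarse sieve sits level and fully down on the medium sieve (horizontal distance between coarse_sieve and medium_sieve below 0.006 m and z of coarse_sieve in the frame of medium_sieve between 0.021 and 0.027 m and angle between coarse_sieve's own z axis and vertical below 0.08 rad), for 0.2 s.
4. the lid sits level and fully down on the coarse sieve (horizontal distance between lid and coarse_sieve below 0.006 m and z of lid in the frame of coarse_sieve between 0.027 and 0.033 m and angle between lid's own z axis and vertical below 0.08 rad), for 0.2 s.
At the end, for the whole second after the job is handed in: Bottom to top: pan, fine sieve, medium sieve, coarse sieve, lid; each centred within 6 mm on the part below, at its seated height within 3 mm, tilted less than 0.08 rad and at rest (under 20 mm/s) (all of step 1 and all of step 2 and all of step 3 and all of step 4 and linear speed of each of fine_sieve, medium_sieve, coarse_sieve, lid below 0.02 m/s); the robot touches nothing.
It fails at once if the dish is moved more than 20 mm or tipped over (distance of dish from where it was at the start of the episode above 0.02 m or angle between dish's own z axis and vertical above 0.5 rad).
It fails at once if the glue pen is moved more than 20 mm or tipped over (distance of glue_pen from where it was at the start of the episode above 0.02 m or angle between glue_pen's own z axis and vertical above 0.5 rad).
It fails at once if the spool is moved more than 20 mm or tipped over (distance of spool from where it was at the start of the episode above 0.02 m or angle between spool's own z axis and vertical above 0.5 rad).
It fails at once if the tweezers is moved more than 20 mm or tipped over (distance of tweezers from where it was at the start of the episode above 0.02 m or angle between tweezers's own z axis and vertical above 0.5 rad).
It fails at once if the caliper is moved more than 20 mm or tipped over (distance of caliper from where it was at the start of the episode above 0.02 m or angle between caliper's own z axis and vertical above 0.5 rad).
It also fails if it takes over 128 s, if anything falls off the work surface, if the arm or the gripper's body presses on something with over 40 N, if the wrist force passes 120 N, or if a joint passes its speed limit or range.

## Working session

There is one attempt and no reset: what is moved stays moved. The work goes in short steps, Python scripts to look and compute and a tool call to move; the robot and the scene stay as the last step left them, time stands still between calls to the robot, and variables do not carry over. Pictures are saved under pics/ and viewed, at most 14 in all, crops included, and the job is handed in when it is done.

Besides the shell and the picture viewer there is one more tool, called after "Emit:" as a command line: name --argument value ..., lists and objects as JSON in quotes. move_arm: Moves the arm, as the interface text tells. Its arguments: {"type":"object","properties":{"commands":{"type":"array"},"newtons":{"type":"number"}},"required":["commands"]}

```bash
mkdir -p pics; cat > h.py <<'E'
import numpy as np, cv2
from scipy.spatial.transform import Rotation as R
from bench import sense, grab_frame, sign_off, boxes_of, pinpoint
np.set_printoptions(precision=4,suppress=True)
def Rt():
    s=sense(); q=s["orientation"]; return R.from_quat([q[1],q[2],q[3],q[0]]).as_matrix(), np.array(s["eef_pos"])
def cam(name):
    """returns frame dict, camera-to-world R, t"""
    Rw,p=Rt(); f=grab_frame(name)
    if "mount" in f:
        M=np.array(f["mount"]); return f,Rw@M[:3,:3],Rw@M[:3,3]+p
    A=cv2.Rodrigues(np.array(f["rvec"],float))[0]; return f,A.T,-A.T@np.array(f["tvec"],float).ravel()
def foc(f): return 200/np.tan(np.radians(f["fov_y"])/2)
def px(f,A,t,P):
    c=A.T@(np.array(P)-t); return np.array([f["cx"],f["cy"]])+foc(f)*c[:2]/c[2]
def ray(f,A,t,uv,z):
    d=A@np.array([(uv[0]-f["cx"])/foc(f),(uv[1]-f["cy"])/foc(f),1]); return t+d*(z-t[2])/d[2]
def find(name,things,fn=pinpoint):
    f,A,t=cam(name)
    for n in things:
        for d in fn(name,n)[:4]:
            P=A@np.array(d["position"])+t; print(name,n,round(d["p"],2),P,px(f,A,t,P).round())
    return f,A,t
E
python3 - <<'E'
from h import *
print(sense())
N=["fine_sieve","medium_sieve","coarse_sieve","lid","pan","dish","glue_pen","spool","tweezers","caliper"]
for c in ["top","side","wrist"]:
    f,A,t=find(c,N if c!="wrist" else N[:5]); print(c,t,f["fov_y"],A.ravel()); cv2.imwrite(f"pics/{c}0.png",f["frame"])
E
```

```text
{'time': 0.0, 'qpos': array([ 1.1003,  0.7071, -0.0276,  1.485 ,  0.022 ,  0.9509, -0.0755]), 'joint_vel': array([-0.0003,  0.0011,  0.0018, -0.001 ,  0.0006, -0.0009,  0.0004]), 'joint_torque': array([  0.0002, -88.3196,   1.2341, -23.6164,   0.0169,   0.0066,
        -0.0001]), 'eef_pos': array([ 0.239 , -0.5227,  0.2418]), 'orientation': array([-0.0005,  0.9771,  0.2128, -0.0001]), 'wrist_force': array([-0.3841, -1.3131, -0.035 ]), 'moment': array([-0.0419, -0.0392, -0.0419]), 'grasp_force': 0.0, 'finger_gap': 0.08532061353853364}
top fine_sieve 0.87 [ 0.64    0.1355 -0.0026] [278. 135.]
top medium_sieve 0.9 [ 0.4911 -0.223  -0.0023] [434. 203.]
top coarse_sieve 0.86 [ 0.6308 -0.1452 -0.0008] [401. 141.]
top lid 0.95 [ 0.3071 -0.1497  0.004 ] [401. 284.]
top lid 0.94 [ 0.452  -0.013   0.0001] [342. 218.]
top lid 0.93 [ 0.7108 -0.0464  0.0003] [358. 105.]
top lid 0.56 [0.3102 0.1736 0.0016] [258. 279.]
top pan 0.75 [ 0.4728  0.2343 -0.0008] [234. 207.]
top dish 0.9 [ 0.6036  0.0047 -0.0017] [335. 152.]
top glue_pen 0.57 [ 0.6068 -0.2724 -0.0019] [456. 152.]
top spool 0.82 [ 0.6322 
[... 624 characters left out ...]
02 ] [349. 211.]
side pan 0.7 [ 0.4688  0.2312 -0.0017] [338. 299.]
side dish 0.79 [ 0.6046  0.0052 -0.0046] [281. 212.]
side glue_pen 0.63 [ 0.6116 -0.2731 -0.0051] [292. 139.]
side glue_pen 0.45 [ 0.4573 -0.011  -0.0012] [348. 210.]
side spool 0.65 [ 0.632   0.3041 -0.0017] [243. 326.]
side tweezers 0.66 [0.4746 0.1131 0.0012] [338. 251.]
side tweezers 0.46 [ 0.4953 -0.2261 -0.0054] [336. 153.]
side caliper 0.67 [ 0.4801 -0.1138  0.0029] [340. 179.]
side [0.4693 0.8264 0.7737] 42.290131343972625 [-0.9972 -0.0597  0.0459 -0.074   0.6647 -0.7435  0.0139 -0.7448 -0.6672]
wrist [ 0.2988 -0.4956  0.3735] 65.19686327353135 [ 0.4161 -0.8776 -0.2379 -0.9093 -0.4017 -0.1088 -0.0001  0.2616 -0.9652]
```

View pics/top0.png

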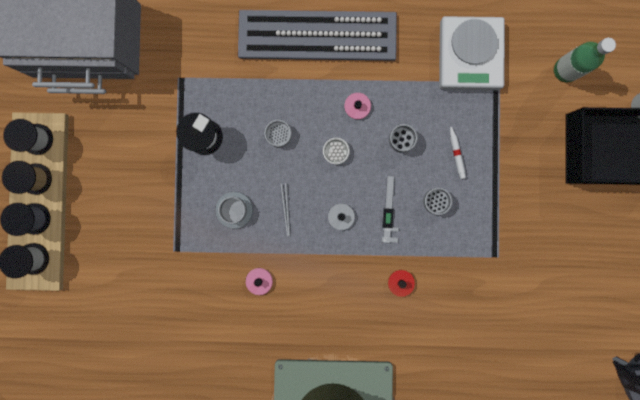

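View pics/side0.png

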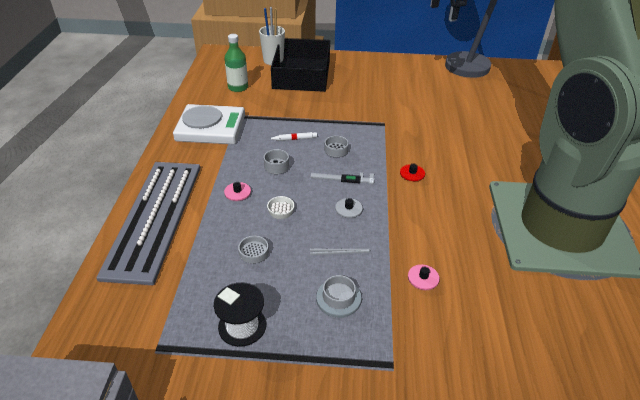

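The top picture shows the fine sieve (278,133), medium sieve (438,202), coarse sieve (403,138), grey lid (341,217) and pan (234,210). The pink and red lids are at (358,105), (259,282) and (402,284). The side view agrees with this. I'll square up the wrist first, then go towards the fine sieve.

Emit:
move_arm --commands '[{"az": 0.143}, {"az": 0.143}, {"az": 0.143}, {"dx": 3.4, "dy": -5}, {"dx": 3.4, "dy": -5}, {"dx": 3.4, "dy": -5}, {"dx": 3.4, "dy": -5}, {"dx": 3.4, "dy": -5}]'

```text
invalid input
```

Emit:
move_arm --commands '[{"dx": 3.4, "dy": -5}, {"dx": 3, "dy": -5}, {"dx": 3, "dy": -5}, {"dx": 3, "dy": -5}, {"dx": 3, "dy": -5}, {"dx": 3, "dy": -5}, {"dx": 3, "dy": -5}, {}]'

```text
invalid input
```

Emit:
move_arm --commands '[{"ax": 0, "ay": 0, "az": 0.143, "dx": 0, "dy": 0, "dz": 0, "hand": 1}, {"ax": 0, "ay": 0, "az": 0.143, "dx": 0, "dy": 0, "dz": 0, "hand": 1}, {"ax": 0, "ay": 0, "az": 0.143, "dx": 0, "dy": 0, "dz": 0, "hand": 1}, {"ax": 0, "ay": 0, "az": 0, "dx": 3.4, "dy": -5, "dz": 0, "hand": 1}, {"ax": 0, "ay": 0, "az": 0, "dx": 3.4, "dy": -5, "dz": 0, "hand": 1}, {"ax": 0, "ay": 0, "az": 0, "dx": 3.4, "dy": -5, "dz": 0, "hand": 1}, {"ax": 0, "ay": 0, "az": 0, "dx": 3.4, "dy": -5, "dz": 0, "hand": 1}, {"ax": 0, "ay": 0, "az": 0, "dx": 3.4, "dy": -5, "dz": 0, "hand": 1}]'

```text
time: 2.4
eef_pos: [0.4101, -0.2713, 0.2425]
orientation: [0.0, 1.0, -0.0, 0.0]
wrist_force: [1.1, -1.0, -0.3]
finger_gap: 0.0857
grasp_force: 0.0
```

Emit:
move_arm --commands '[{"ax": 0, "ay": 0, "az": 0, "dx": 3.2, "dy": -5.3, "dz": 0, "hand": 1}, {"ax": 0, "ay": 0, "az": 0, "dx": 3.2, "dy": -5.3, "dz": 0, "hand": 1}, {"ax": 0, "ay": 0, "az": 0, "dx": 3.2, "dy": -5.3, "dz": 0, "hand": 1}, {"ax": 0, "ay": 0, "az": 0, "dx": 3.2, "dy": -5.3, "dz": 0, "hand": 1}, {"ax": 0, "ay": 0, "az": 0, "dx": 3.2, "dy": -5.3, "dz": 0, "hand": 1}, {"ax": 0, "ay": 0, "az": 0, "dx": 3.2, "dy": -5.3, "dz": 0, "hand": 1}, {"ax": 0, "ay": 0, "az": 0, "dx": 3.2, "dy": -5.3, "dz": 0, "hand": 1}, {"ax": 0, "ay": 0, "az": 0, "dx": 0, "dy": 0, "dz": 0, "hand": 1}]'

```text
time: 3.4
eef_pos: [0.6338, 0.1027, 0.2411]
orientation: [-0.001, 1.0, 0.003, -0.0]
wrist_force: [0.4, -1.1, -0.9]
finger_gap: 0.0853
grasp_force: 0.0
```

```bash
python3 - <<'E'
from h import *
f,A,t=find("wrist",["fine_sieve","pan"]); cv2.imwrite("pics/w1.png",f["frame"]); print(sense()["eef_pos"],sense()["time"])
np.savez("v1.npz",A=A,t=t)
E
```

```text
wrist fine_sieve 0.69 [ 0.6389  0.1381 -0.0017] [293. 171.]
wrist fine_sieve 0.31 [0.4656 0.2311 0.0053] [225. 301.]
wrist pan 0.81 [0.4659 0.2322 0.0052] [224. 300.]
[0.633  0.0972 0.2423] 3.55
```

View pics/w1.png

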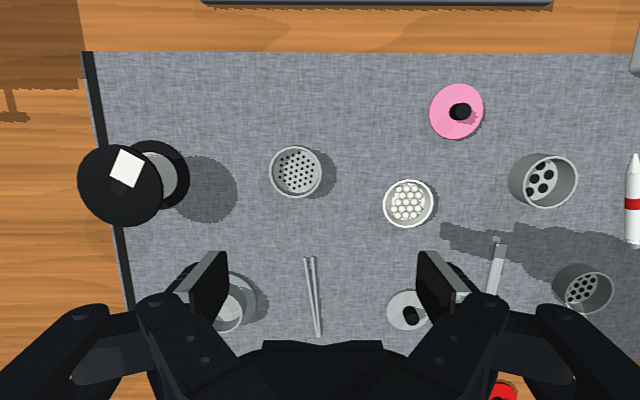

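The wrist picture shows the fine sieve at (296,171) with its many small holes, and the pan at (232,305) behind the left finger. Next I'll fit the rim circle in rectified views.

```bash
cat >> h.py <<'E'
def rim(f,A,t,c,z,r=.030,half=.06,s=.0004,save=None,quiet=False):
    """rectify plane z around c, find circle of radius r (m); -> world xy, radius mm"""
    n=int(2*half/s); w=[(c[0]+a*half,c[1]+b*half,z) for a,b in((1,1),(1,-1),(-1,-1),(-1,1))]
    src=np.float32([px(f,A,t,p) for p in w]); dst=np.float32([[0,0],[n,0],[n,n],[0,n]])
    im=cv2.warpPerspective(f["frame"],cv2.getPerspectiveTransform(src,dst),(n,n),flags=cv2.INTER_CUBIC)
    g=cv2.cvtColor(im,cv2.COLOR_BGR2GRAY).astype(float); g=cv2.GaussianBlur(g,(0,0),1.5)
    gx=cv2.Sobel(g,cv2.CV_64F,1,0)/8;gy=cv2.Sobel(g,cv2.CV_64F,0,1)/8
    th=np.linspace(0,2*np.pi,180,endpoint=False); best=(-1,)
    for rr in np.arange(r-.0016,r+.0017,.0004)/s:
        ring=np.zeros((n,n)); 
        k=int(rr)+3; K=np.zeros((2*k+1,2*k+1,2))
        for a in th:
            K[int(round(k+rr*np.sin(a))),int(round(k+rr*np.cos(a)))]=(np.cos(a),np.sin(a))
        S=cv2.filter2D(np.clip(gx,-8,8),-1,K[:,:,0].copy())+cv2.filter2D(np.clip(gy,-8,8),-1,K[:,:,1].copy()); S=abs(S)
        m=int(.025/s); q=n//2; W=S[q-m:q+m,q-m:q+m]; v=W.max()
        if v>best[0]:
            j,i=np.unravel_index(W.argmax(),W.shape); best=(v,i+q-m,j+q-m,rr*s)
    v,i,j,rr=best
    if save:
        cv2.circle(im,(int(i),int(j)),int(rr/s),(0,0,255),1); cv2.imwrite(save,im)
    P=np.array([c[0]+half-(j+.5)*s,c[1]+half-(i+.5)*s])
    if not quiet: print("rim",P,"r mm",round(rr*1e3,1),"score",round(v))
    return P
E
python3 - <<'E'
from h import *
L=[("fine",(.64,.136),.024),("med",(.492,-.224),.030),("coarse",(.632,-.143),.036),("pan",(.47,.233),.034),("lid",(.454,-.012),.011)]
V={c:cam(c) for c in("top","side","wrist")}
for n,c,z in L:
    for k,v in V.items():
        print(n,k,end=" "); rim(*v,c,z,save=f"pics/r_{n}_{k}.png")
rows=[np.hstack([cv2.imread(f"pics/r_{n}_{k}.png")[::2,::2] for n,_,_ in L]) for k in V]
cv2.imwrite("pics/m1.png",np.vstack(rows))
E
```

```text
fine top rim [0.625  0.1578] r mm 31.6 score 222
fine side rim [0.6422 0.1358] r mm 30.0 score 1189
fine wrist rim [0.641  0.1334] r mm 29.6 score 1737
med top rim [ 0.4946 -0.225 ] r mm 30.0 score 614
med side rim [ 0.4954 -0.2238] r mm 30.4 score 496
med wrist rim [ 0.4946 -0.2258] r mm 29.6 score 1459
coarse top rim [ 0.6338 -0.1452] r mm 30.4 score 863
coarse side rim [ 0.6346 -0.144 ] r mm 30.4 score 766
coarse wrist rim [ 0.6338 -0.146 ] r mm 29.2 score 1745
pan top rim [0.463  0.2088] r mm 30.8 score 54
pan side rim [0.4678 0.2328] r mm 29.6 score 1303
pan wrist rim [0.4666 0.2292] r mm 28.4 score 663
lid top rim [ 0.4558 -0.011 ] r mm 29.6 score 890
lid side rim [ 0.457  -0.0098] r mm 29.6 score 939
lid wrist rim [ 0.4562 -0.0118] r mm 29.6 score 1291
```

View pics/m1.png

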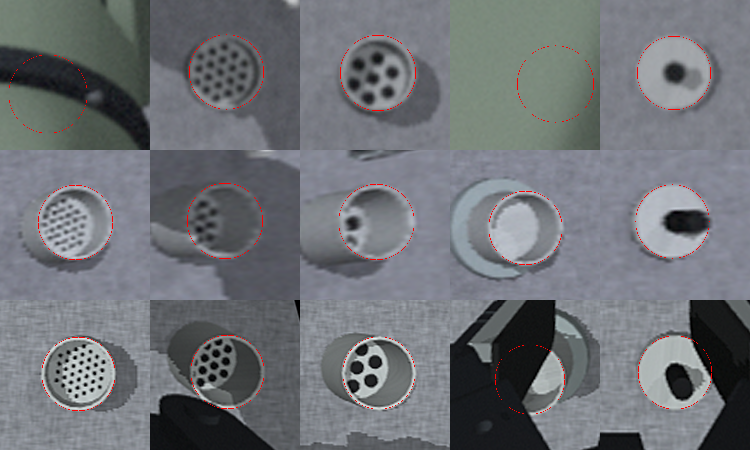

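The circle fits sit on the real rims in every view where the part isn't hidden, and they agree to about 2 mm, which confirms the heights: fine (0.641,0.134), medium (0.495,-0.225), coarse (0.634,-0.145), lid (0.456,-0.011). The top view of the fine sieve and pan is blocked by the arm.

Emit:
move_arm --commands '[{"ax": 0, "ay": 0, "az": 0, "dx": 0.8, "dy": -3.5, "dz": 0, "hand": 1}, {"ax": 0, "ay": 0, "az": 0, "dx": 0, "dy": 0, "dz": 4.0, "hand": 1}, {"ax": 0, "ay": 0, "az": 0, "dx": 0, "dy": 0, "dz": 4.0, "hand": 1}, {"ax": 0, "ay": 0, "az": 0, "dx": 0, "dy": 0, "dz": 4.0, "hand": 1}, {"ax": 0, "ay": 0, "az": 0, "dx": 0, "dy": 0, "dz": 4.0, "hand": 1}, {"ax": 0, "ay": 0, "az": 0, "dx": 0, "dy": 0, "dz": 0, "hand": 1}, {"ax": 0, "ay": 0, "az": 0, "dx": 0, "dy": 0, "dz": 0, "hand": 1}]'

```text
time: 4.58
eef_pos: [0.642, 0.1327, 0.0842]
orientation: [-0.0, 1.0, -0.0, 0.001]
wrist_force: [0.2, 0.6, 0.5]
finger_gap: 0.0857
grasp_force: 0.0
```

```bash
python3 - <<'E'
from h import *
v=cam("wrist"); rim(*v,(.641,.134),.024,save="pics/r1.png"); print(Rt()); rim(*cam("side"),(.641,.134),.024)
E
```

```text
rim [0.6412 0.1338] r mm 29.6 score 1509
(array([[ 1.    , -0.0005,  0.0025],
       [-0.0005, -1.    ,  0.0006],
       [ 0.0025, -0.0006, -1.    ]]), array([0.6421, 0.1329, 0.0844]))
rim [0.642  0.1358] r mm 30.0 score 920
```

View pics/r1.png

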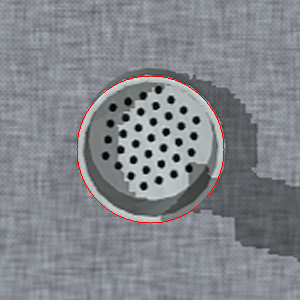

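The circle sits right on the fine sieve's rim, about 1 mm from the tool axis. Going down to grip.

Emit:
move_arm --commands '[{"ax": 0, "ay": 0, "az": 0, "dx": -0.1, "dy": -0.1, "dz": 3.5, "hand": 1}, {"ax": 0, "ay": 0, "az": 0, "dx": 0, "dy": 0, "dz": 2.0, "hand": 1}, {"ax": 0, "ay": 0, "az": 0, "dx": 0, "dy": 0, "dz": 1.2, "hand": 1}, {"ax": 0, "ay": 0, "az": 0, "dx": 0, "dy": 0, "dz": 0, "hand": 0.5}, {"ax": 0, "ay": 0, "az": 0, "dx": 0, "dy": 0, "dz": 0, "hand": 0.5}, {"ax": 0, "ay": 0, "az": 0, "dx": 0, "dy": 0, "dz": 0, "hand": 0.5}, {"ax": 0, "ay": 0, "az": 0, "dx": 0, "dy": 0, "dz": 0, "hand": 0.5}, {"ax": 0, "ay": 0, "az": 0, "dx": 0, "dy": 0, "dz": 0, "hand": 0.5}]' --newtons 30

```text
time: 5.68
eef_pos: [0.6407, 0.134, 0.0164]
orientation: [-0.0, 1.0, -0.0, 0.001]
wrist_force: [-1.4, -0.1, 6.7]
finger_gap: 0.0595
grasp_force: 32.9
```

Emit:
move_arm --commands '[{"ax": 0, "ay": 0, "az": 0, "dx": 0, "dy": 0, "dz": -2, "hand": 0.5}, {"ax": 0, "ay": 0, "az": 0, "dx": 0, "dy": 0, "dz": -5, "hand": 0.5}, {"ax": 0, "ay": 0, "az": 0, "dx": 0, "dy": 0, "dz": -5, "hand": 0.5}, {"ax": 0, "ay": 0, "az": 0, "dx": -4, "dy": 0, "dz": -2, "hand": 0.5}, {"ax": 0, "ay": 0, "az": 0, "dx": -5, "dy": -1, "dz": 0, "hand": 0.5}, {"ax": 0, "ay": 0, "az": 0, "dx": -4, "dy": -1.7, "dz": 0, "hand": 0.5}, {"ax": 0, "ay": 0, "az": 0, "dx": 0, "dy": 0, "dz": 0, "hand": 0.5}, {"ax": 0, "ay": 0, "az": 0, "dx": 0, "dy": 0, "dz": 0, "hand": 0.5}]'

```text
time: 6.68
eef_pos: [0.511, 0.161, 0.1564]
orientation: [-0.0, 1.0, -0.0, 0.001]
wrist_force: [-0.3, -0.2, -0.1]
finger_gap: 0.0592
grasp_force: 32.9
```

```bash
python3 - <<'E'
from h import *
v=cam("wrist"); P=Rt()[1]; print(P)
rim(*v,(.467,.231),.034,save="pics/a.png"); rim(*v,P[:2],P[2]+.008,save="pics/b.png"); s=cam("side"); rim(*s,P[:2],P[2]+.008,save="pics/c.png"); rim(*s,(.467,.231),.034)
cv2.imwrite("pics/m2.png",np.hstack([cv2.resize(v[0]["frame"],(480,300))]+[cv2.imread(f"pics/{k}.png") for k in "b"]))
E
```

```text
[0.5111 0.1607 0.1561]
rim [0.4668 0.2312] r mm 29.2 score 835
rim [0.5125 0.1605] r mm 28.8 score 1058
rim [0.5097 0.1637] r mm 28.8 score 654
rim [0.4676 0.2328] r mm 30.0 score 1319
```

View pics/m2.png

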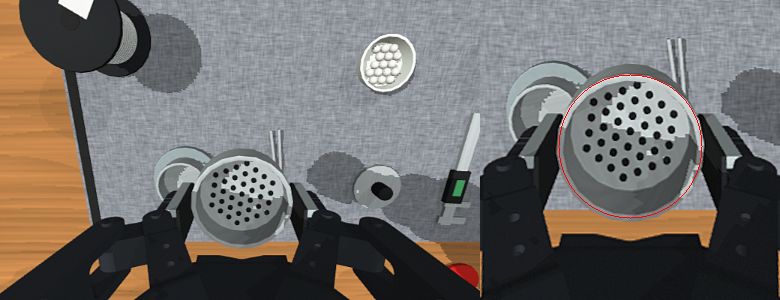

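The fine sieve is held level at (242,197) of the left half. The pan is measured again at (0.467,0.231). Carrying on to just above the pan.

Emit:
move_arm --commands '[{"ax": 0, "ay": 0, "az": 0, "dx": -2.2, "dy": -3.5, "dz": 0, "hand": 0.5}, {"ax": 0, "ay": 0, "az": 0, "dx": -2.2, "dy": -3.5, "dz": 0, "hand": 0.5}, {"ax": 0, "ay": 0, "az": 0, "dx": 0, "dy": 0, "dz": 0, "hand": 0.5}, {"ax": 0, "ay": 0, "az": 0, "dx": 0, "dy": 0, "dz": 4, "hand": 0.5}, {"ax": 0, "ay": 0, "az": 0, "dx": 0, "dy": 0, "dz": 4, "hand": 0.5}, {"ax": 0, "ay": 0, "az": 0, "dx": 0, "dy": 0, "dz": 1.5, "hand": 0.5}, {"ax": 0, "ay": 0, "az": 0, "dx": 0, "dy": 0, "dz": 0, "hand": 0.5}, {"ax": 0, "ay": 0, "az": 0, "dx": 0, "dy": 0, "dz": 0, "hand": 0.5}]'

```text
time: 7.78
eef_pos: [0.4669, 0.2311, 0.0615]
orientation: [-0.0, 1.0, -0.0, 0.001]
wrist_force: [0.6, -0.6, -0.5]
finger_gap: 0.0593
grasp_force: 32.9
```

Emit:
move_arm --commands '[{"ax": 0, "ay": 0, "az": 0, "dx": -0.05, "dy": 0, "dz": 0.5, "hand": 0.5}, {"ax": 0, "ay": 0, "az": 0, "dx": 0, "dy": 0, "dz": 0.5, "hand": 0.5}, {"ax": 0, "ay": 0, "az": 0, "dx": 0, "dy": 0, "dz": 0.4, "hand": 0.5}, {"ax": 0, "ay": 0, "az": 0, "dx": 0, "dy": 0, "dz": 0.2, "hand": 0.5}, {"ax": 0, "ay": 0, "az": 0, "dx": 0, "dy": 0, "dz": 0.05, "hand": 0.5}, {"ax": 0, "ay": 0, "az": 0, "dx": 0, "dy": 0, "dz": 0, "hand": 0.5}]'

```text
time: 8.52
eef_pos: [0.4657, 0.231, 0.0443]
orientation: [-0.0, 1.0, -0.0, -0.0]
wrist_force: [-3.5, -1.6, 13.7]
finger_gap: 0.0592
grasp_force: 34.0
```

Emit:
move_arm --commands '[{"ax": 0, "ay": 0, "az": 0, "dx": 0, "dy": 0, "dz": -0.05, "hand": 1}, {"ax": 0, "ay": 0, "az": 0, "dx": 0, "dy": 0, "dz": 0, "hand": 1}, {"ax": 0, "ay": 0, "az": 0, "dx": 0, "dy": 0, "dz": 0, "hand": 1}, {"ax": 0, "ay": 0, "az": 0, "dx": 0, "dy": 0, "dz": 0, "hand": 1}, {"ax": 0, "ay": 0, "az": 0, "dx": 0, "dy": 0, "dz": -3, "hand": 1}, {"ax": 0, "ay": 0, "az": 0, "dx": 0, "dy": 0, "dz": -5, "hand": 1}, {"ax": 0, "ay": 0, "az": 0, "dx": 0, "dy": 0, "dz": -5, "hand": 1}, {"ax": 0, "ay": 0, "az": 0, "dx": 0, "dy": 0, "dz": 0, "hand": 1}]'

```text
time: 9.52
eef_pos: [0.4667, 0.2315, 0.1773]
orientation: [-0.001, 1.0, -0.0, 0.002]
wrist_force: [0.0, 0.8, -1.9]
finger_gap: 0.0851
grasp_force: 0.0
```

```bash
python3 - <<'E'
from h import *
v=cam("wrist"); P=Rt()[1]; print(P,sense()["finger_gap"])
rim(*v,(.467,.231),.052,save="pics/a.png"); s=cam("side"); rim(*s,(.467,.231),.052,save="pics/b.png")
cv2.imwrite("pics/m3.png",np.hstack([cv2.imread(f"pics/{k}.png") for k in "ab"]))
E
```

```text
[0.4661 0.2314 0.1754] 0.08502350102627913
rim [0.4664 0.2304] r mm 29.6 score 1714
rim [0.4672 0.2324] r mm 29.6 score 1442
```

View pics/m3.png

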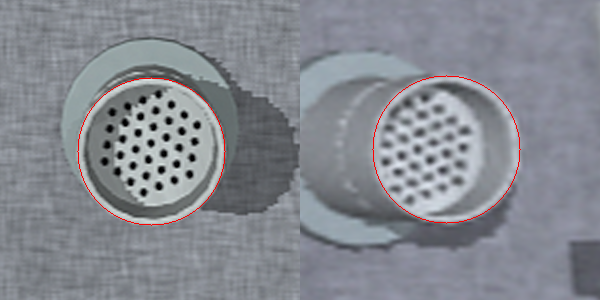

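Both views show the fine sieve seated and level: its rim is centred on the pan at height 52 mm to within 1 mm. Now the medium sieve.

Emit:
move_arm --commands '[{"ax": 0, "ay": 0, "az": 0, "dx": 0.3, "dy": 5.7, "dz": 0, "hand": 1}, {"ax": 0, "ay": 0, "az": 0, "dx": 0.4, "dy": 5.7, "dz": 0, "hand": 1}, {"ax": 0, "ay": 0, "az": 0, "dx": 0.4, "dy": 5.7, "dz": 0, "hand": 1}, {"ax": 0, "ay": 0, "az": 0, "dx": 0.4, "dy": 5.7, "dz": 0, "hand": 1}, {"ax": 0, "ay": 0, "az": 0, "dx": 0.4, "dy": 5.7, "dz": 0, "hand": 1}, {"ax": 0, "ay": 0, "az": 0, "dx": 0.4, "dy": 5.7, "dz": 0, "hand": 1}, {"ax": 0, "ay": 0, "az": 0, "dx": 0.3, "dy": 5.7, "dz": 0, "hand": 1}, {"ax": 0, "ay": 0, "az": 0, "dx": 0.3, "dy": 5.7, "dz": 0, "hand": 1}]'

```text
time: 10.62
eef_pos: [0.4941, -0.2267, 0.173]
orientation: [-0.001, 1.0, -0.0, -0.001]
wrist_force: [0.2, 0.2, 0.7]
finger_gap: 0.0853
grasp_force: 0.0
```

Emit:
move_arm --commands '[{"ax": 0, "ay": 0, "az": 0, "dx": 0, "dy": 0, "dz": 4, "hand": 1}, {"ax": 0, "ay": 0, "az": 0, "dx": 0, "dy": 0, "dz": 4, "hand": 1}, {"ax": 0, "ay": 0, "az": 0, "dx": 0, "dy": 0, "dz": 0.5, "hand": 1}, {"ax": 0, "ay": 0, "az": 0, "dx": 0, "dy": 0, "dz": 0, "hand": 1}, {"ax": 0, "ay": 0, "az": 0, "dx": 0, "dy": 0, "dz": 0, "hand": 1}]'

```text
time: 11.25
eef_pos: [0.4951, -0.2251, 0.0905]
orientation: [0.0, 1.0, -0.0, 0.001]
wrist_force: [0.1, -0.7, 1.1]
finger_gap: 0.085
grasp_force: 0.0
```

```bash
python3 - <<'E'
from h import *
v=cam("wrist"); print(Rt()); rim(*v,(.495,-.225),.030)
E
```

```text
(array([[ 1.    , -0.    ,  0.0015],
       [-0.    , -1.    , -0.0005],
       [ 0.0015,  0.0005, -1.    ]]), array([ 0.4951, -0.2251,  0.0904]))
rim [ 0.4944 -0.226 ] r mm 29.6 score 1471
```

Emit:
move_arm --commands '[{"ax": 0, "ay": 0, "az": 0, "dx": -0.05, "dy": 0.05, "dz": 3.5, "hand": 1}, {"ax": 0, "ay": 0, "az": 0, "dx": 0, "dy": 0, "dz": 2.3, "hand": 1}, {"ax": 0, "ay": 0, "az": 0, "dx": 0, "dy": 0, "dz": 1.2, "hand": 1}, {"ax": 0, "ay": 0, "az": 0, "dx": 0, "dy": 0, "dz": 0, "hand": 0.5}, {"ax": 0, "ay": 0, "az": 0, "dx": 0, "dy": 0, "dz": 0, "hand": 0.5}, {"ax": 0, "ay": 0, "az": 0, "dx": 0, "dy": 0, "dz": 0, "hand": 0.5}, {"ax": 0, "ay": 0, "az": 0, "dx": 0, "dy": 0, "dz": 0, "hand": 0.5}, {"ax": 0, "ay": 0, "az": 0, "dx": 0, "dy": 0, "dz": 0, "hand": 0.5}]' --newtons 30

```text
time: 12.3
eef_pos: [0.4945, -0.2257, 0.0205]
orientation: [0.0, 1.0, -0.0, 0.001]
wrist_force: [-2.0, 0.7, 8.4]
finger_gap: 0.059
grasp_force: 32.3
```

Emit:
move_arm --commands '[{"ax": 0, "ay": 0, "az": 0, "dx": 0, "dy": 0, "dz": -2, "hand": 0.5}, {"ax": 0, "ay": 0, "az": 0, "dx": 0, "dy": 0, "dz": -5, "hand": 0.5}, {"ax": 0, "ay": 0, "az": 0, "dx": 0, "dy": 0, "dz": -5, "hand": 0.5}, {"ax": 0, "ay": 0, "az": 0, "dx": 0, "dy": 0, "dz": -2, "hand": 0.5}, {"ax": 0, "ay": 0, "az": 0, "dx": 0, "dy": 0, "dz": 0, "hand": 0.5}, {"ax": 0, "ay": 0, "az": 0, "dx": 0, "dy": 0, "dz": 0, "hand": 0.5}]'

```text
time: 13.05
eef_pos: [0.4939, -0.2253, 0.1588]
orientation: [-0.0, 1.0, -0.0, -0.0]
wrist_force: [0.3, 0.1, -0.9]
finger_gap: 0.0593
grasp_force: 33.0
```

Emit:
move_arm --commands '[{"ax": 0, "ay": 0, "az": 0, "dx": -0.3, "dy": -5.7, "dz": 0, "hand": 0.5}, {"ax": 0, "ay": 0, "az": 0, "dx": -0.4, "dy": -5.7, "dz": 0, "hand": 0.5}, {"ax": 0, "ay": 0, "az": 0, "dx": -0.4, "dy": -5.7, "dz": 0, "hand": 0.5}, {"ax": 0, "ay": 0, "az": 0, "dx": -0.4, "dy": -5.7, "dz": 0, "hand": 0.5}, {"ax": 0, "ay": 0, "az": 0, "dx": -0.4, "dy": -5.7, "dz": 0, "hand": 0.5}, {"ax": 0, "ay": 0, "az": 0, "dx": -0.3, "dy": -5.7, "dz": 0, "hand": 0.5}, {"ax": 0, "ay": 0, "az": 0, "dx": -0.3, "dy": -5.7, "dz": 0, "hand": 0.5}, {"ax": 0, "ay": 0, "az": 0, "dx": -0.3, "dy": -5.7, "dz": 0, "hand": 0.5}]'

```text
time: 14.05
eef_pos: [0.4656, 0.2323, 0.1585]
orientation: [0.0, 1.0, -0.0, -0.001]
wrist_force: [1.1, -0.6, -0.7]
finger_gap: 0.0592
grasp_force: 33.0
```

Emit:
move_arm --commands '[{"ax": 0, "ay": 0, "az": 0, "dx": 0, "dy": 0, "dz": 0, "hand": 0.5}, {"ax": 0, "ay": 0, "az": 0, "dx": 0, "dy": 0, "dz": 4, "hand": 0.5}, {"ax": 0, "ay": 0, "az": 0, "dx": 0, "dy": 0, "dz": 3.5, "hand": 0.5}, {"ax": 0, "ay": 0, "az": 0, "dx": 0, "dy": 0, "dz": 0, "hand": 0.5}, {"ax": 0, "ay": 0, "az": 0, "dx": 0, "dy": 0, "dz": 0, "hand": 0.5}]'

```text
time: 14.68
eef_pos: [0.4666, 0.2302, 0.0852]
orientation: [-0.0, 1.0, -0.0, 0.0]
wrist_force: [0.8, -0.1, -1.1]
finger_gap: 0.0589
grasp_force: 33.1
```

Emit:
move_arm --commands '[{"ax": 0, "ay": 0, "az": 0, "dx": 0, "dy": 0, "dz": 0.7, "hand": 0.5}, {"ax": 0, "ay": 0, "az": 0, "dx": 0, "dy": 0, "dz": 0.5, "hand": 0.5}, {"ax": 0, "ay": 0, "az": 0, "dx": 0, "dy": 0, "dz": 0.4, "hand": 0.5}, {"ax": 0, "ay": 0, "az": 0, "dx": 0, "dy": 0, "dz": 0.2, "hand": 0.5}, {"ax": 0, "ay": 0, "az": 0, "dx": 0, "dy": 0, "dz": 0.1, "hand": 0.5}, {"ax": 0, "ay": 0, "az": 0, "dx": 0, "dy": 0, "dz": 0, "hand": 0.5}]'

```text
time: 15.42
eef_pos: [0.4662, 0.2306, 0.0663]
orientation: [-0.0, 1.0, -0.0, 0.0]
wrist_force: [-5.7, -2.4, 24.2]
finger_gap: 0.0589
grasp_force: 35.2
```

Emit:
move_arm --commands '[{"ax": 0, "ay": 0, "az": 0, "dx": 0, "dy": 0, "dz": -0.05, "hand": 1}, {"ax": 0, "ay": 0, "az": 0, "dx": 0, "dy": 0, "dz": 0, "hand": 1}, {"ax": 0, "ay": 0, "az": 0, "dx": 0, "dy": 0, "dz": 0, "hand": 1}, {"ax": 0, "ay": 0, "az": 0, "dx": 0, "dy": 0, "dz": 0, "hand": 1}, {"ax": 0, "ay": 0, "az": 0, "dx": 0, "dy": 0, "dz": -3, "hand": 1}, {"ax": 0, "ay": 0, "az": 0, "dx": 0, "dy": 0, "dz": -5, "hand": 1}, {"ax": 0, "ay": 0, "az": 0, "dx": 0, "dy": 0, "dz": -5, "hand": 1}, {"ax": 0, "ay": 0, "az": 0, "dx": 0, "dy": 0, "dz": 0, "hand": 1}]'

```text
time: 16.42
eef_pos: [0.4672, 0.231, 0.1987]
orientation: [-0.001, 1.0, -0.0, 0.002]
wrist_force: [-0.1, 0.1, -1.3]
finger_gap: 0.0854
grasp_force: 0.0
```

```bash
python3 - <<'E'
from h import *
v=cam("wrist"); P=Rt()[1]; print(P,sense()["finger_gap"])
rim(*v,(.467,.231),.076,save="pics/a.png"); s=cam("side"); rim(*s,(.467,.231),.076,save="pics/b.png")
cv2.imwrite("pics/m4.png",np.hstack([cv2.imread(f"pics/{k}.png") for k in "ab"]))
E
```

```text
[0.4665 0.2308 0.1968] 0.0855500627003586
rim [0.466  0.2304] r mm 29.2 score 1690
rim [0.4668 0.232 ] r mm 29.6 score 1353
```

View pics/m4.png

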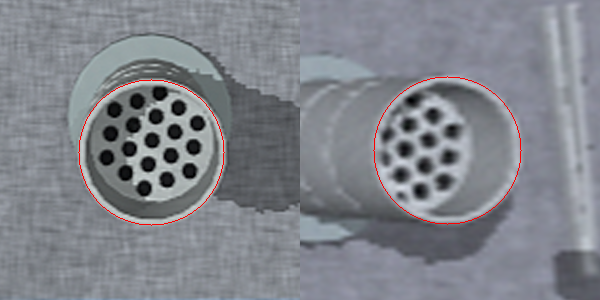

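The medium sieve is seated: both rim fits centre at (0.466,0.231) at height 76 mm. Now the coarse sieve.

Emit:
move_arm --commands '[{"ax": 0, "ay": 0, "az": 0, "dx": 2.1, "dy": 4.7, "dz": 0, "hand": 1}, {"ax": 0, "ay": 0, "az": 0, "dx": 2.1, "dy": 4.7, "dz": 0, "hand": 1}, {"ax": 0, "ay": 0, "az": 0, "dx": 2.1, "dy": 4.7, "dz": 0, "hand": 1}, {"ax": 0, "ay": 0, "az": 0, "dx": 2.1, "dy": 4.7, "dz": 0, "hand": 1}, {"ax": 0, "ay": 0, "az": 0, "dx": 2.1, "dy": 4.7, "dz": 0, "hand": 1}, {"ax": 0, "ay": 0, "az": 0, "dx": 2.1, "dy": 4.7, "dz": 0, "hand": 1}, {"ax": 0, "ay": 0, "az": 0, "dx": 2.1, "dy": 4.7, "dz": 0, "hand": 1}, {"ax": 0, "ay": 0, "az": 0, "dx": 2.1, "dy": 4.7, "dz": 0, "hand": 1}]'

```text
time: 17.52
eef_pos: [0.6342, -0.147, 0.1942]
orientation: [-0.001, 1.0, -0.0, -0.001]
wrist_force: [0.4, -0.1, 0.5]
finger_gap: 0.0855
grasp_force: 0.0
```

Emit:
move_arm --commands '[{"ax": 0, "ay": 0, "az": 0, "dx": 0, "dy": 0, "dz": 0, "hand": 1}, {"ax": 0, "ay": 0, "az": 0, "dx": 0, "dy": 0, "dz": 5, "hand": 1}, {"ax": 0, "ay": 0, "az": 0, "dx": 0, "dy": 0, "dz": 5, "hand": 1}, {"ax": 0, "ay": 0, "az": 0, "dx": 0, "dy": 0, "dz": 0, "hand": 1}, {"ax": 0, "ay": 0, "az": 0, "dx": 0, "dy": 0, "dz": 0, "hand": 1}]'

```text
time: 18.15
eef_pos: [0.6347, -0.1454, 0.0972]
orientation: [0.0, 1.0, 0.0, 0.001]
wrist_force: [0.5, -0.3, 0.1]
finger_gap: 0.0853
grasp_force: 0.0
```

```bash
python3 - <<'E'
from h import *
v=cam("wrist"); print(Rt()); rim(*v,(.634,-.146),.036)
E
```

```text
(array([[ 1.    , -0.    ,  0.0022],
       [-0.    , -1.    , -0.0004],
       [ 0.0022,  0.0004, -1.    ]]), array([ 0.6349, -0.1455,  0.0977]))
rim [ 0.6338 -0.1462] r mm 29.2 score 1470
```

Grip the coarse sieve with the TCP at 0.024.

Emit:
move_arm --commands '[{"ax": 0, "ay": 0, "az": 0, "dx": -0.1, "dy": 0.05, "dz": 3.7, "hand": 1}, {"ax": 0, "ay": 0, "az": 0, "dx": 0, "dy": 0, "dz": 2.4, "hand": 1}, {"ax": 0, "ay": 0, "az": 0, "dx": 0, "dy": 0, "dz": 1.2, "hand": 1}, {"ax": 0, "ay": 0, "az": 0, "dx": 0, "dy": 0, "dz": 0, "hand": 0.5}, {"ax": 0, "ay": 0, "az": 0, "dx": 0, "dy": 0, "dz": 0, "hand": 0.5}, {"ax": 0, "ay": 0, "az": 0, "dx": 0, "dy": 0, "dz": 0, "hand": 0.5}, {"ax": 0, "ay": 0, "az": 0, "dx": 0, "dy": 0, "dz": 0, "hand": 0.5}, {"ax": 0, "ay": 0, "az": 0, "dx": 0, "dy": 0, "dz": 0, "hand": 0.5}]' --newtons 30

```text
time: 19.2
eef_pos: [0.6338, -0.1461, 0.0245]
orientation: [0.0, 1.0, -0.0, 0.001]
wrist_force: [-2.9, 1.3, 8.2]
finger_gap: 0.0601
grasp_force: 32.1
```

Emit:
move_arm --commands '[{"ax": 0, "ay": 0, "az": 0, "dx": 0, "dy": 0, "dz": -2, "hand": 0.5}, {"ax": 0, "ay": 0, "az": 0, "dx": 0, "dy": 0, "dz": -5, "hand": 0.5}, {"ax": 0, "ay": 0, "az": 0, "dx": 0, "dy": 0, "dz": -5, "hand": 0.5}, {"ax": 0, "ay": 0, "az": 0, "dx": 0, "dy": 0, "dz": -4, "hand": 0.5}, {"ax": 0, "ay": 0, "az": 0, "dx": 0, "dy": 0, "dz": 0, "hand": 0.5}, {"ax": 0, "ay": 0, "az": 0, "dx": 0, "dy": 0, "dz": 0, "hand": 0.5}]'

```text
time: 19.95
eef_pos: [0.6329, -0.1459, 0.1832]
orientation: [-0.0, 1.0, -0.0, 0.0]
wrist_force: [-0.6, -0.1, -1.0]
finger_gap: 0.06
grasp_force: 33.0
```

Emit:
move_arm --commands '[{"ax": 0, "ay": 0, "az": 0, "dx": -2.1, "dy": -4.7, "dz": 0, "hand": 0.5}, {"ax": 0, "ay": 0, "az": 0, "dx": -2.1, "dy": -4.7, "dz": 0, "hand": 0.5}, {"ax": 0, "ay": 0, "az": 0, "dx": -2.1, "dy": -4.7, "dz": 0, "hand": 0.5}, {"ax": 0, "ay": 0, "az": 0, "dx": -2.1, "dy": -4.7, "dz": 0, "hand": 0.5}, {"ax": 0, "ay": 0, "az": 0, "dx": -2.1, "dy": -4.7, "dz": 0, "hand": 0.5}, {"ax": 0, "ay": 0, "az": 0, "dx": -2.1, "dy": -4.7, "dz": 0, "hand": 0.5}, {"ax": 0, "ay": 0, "az": 0, "dx": -2.1, "dy": -4.7, "dz": 0, "hand": 0.5}, {"ax": 0, "ay": 0, "az": 0, "dx": -2.1, "dy": -4.7, "dz": 0, "hand": 0.5}]'

```text
time: 20.95
eef_pos: [0.4641, 0.2313, 0.1824]
orientation: [0.0, 1.0, -0.0, -0.0]
wrist_force: [1.4, 1.3, -0.7]
finger_gap: 0.0595
grasp_force: 33.1
```

Emit:
move_arm --commands '[{"ax": 0, "ay": 0, "az": 0, "dx": 0, "dy": 0, "dz": 0, "hand": 0.5}, {"ax": 0, "ay": 0, "az": 0, "dx": 0, "dy": 0, "dz": 4, "hand": 0.5}, {"ax": 0, "ay": 0, "az": 0, "dx": 0, "dy": 0, "dz": 3, "hand": 0.5}, {"ax": 0, "ay": 0, "az": 0, "dx": 0, "dy": 0, "dz": 0, "hand": 0.5}, {"ax": 0, "ay": 0, "az": 0, "dx": 0, "dy": 0, "dz": 0, "hand": 0.5}]'

```text
time: 21.58
eef_pos: [0.4657, 0.2297, 0.1137]
orientation: [-0.0, 1.0, -0.0, 0.0]
wrist_force: [0.5, 0.2, -1.1]
finger_gap: 0.0598
grasp_force: 33.2
```

Emit:
move_arm --commands '[{"ax": 0, "ay": 0, "az": 0, "dx": 0, "dy": -0.05, "dz": 0.7, "hand": 0.5}, {"ax": 0, "ay": 0, "az": 0, "dx": 0, "dy": 0, "dz": 0.5, "hand": 0.5}, {"ax": 0, "ay": 0, "az": 0, "dx": 0, "dy": 0, "dz": 0.4, "hand": 0.5}, {"ax": 0, "ay": 0, "az": 0, "dx": 0, "dy": 0, "dz": 0.25, "hand": 0.5}, {"ax": 0, "ay": 0, "az": 0, "dx": 0, "dy": 0, "dz": 0.1, "hand": 0.5}, {"ax": 0, "ay": 0, "az": 0, "dx": 0, "dy": 0, "dz": 0, "hand": 0.5}]'

```text
time: 22.32
eef_pos: [0.4653, 0.2306, 0.0942]
orientation: [-0.0, 1.0, -0.0, 0.0]
wrist_force: [-4.8, -1.9, 23.6]
finger_gap: 0.0599
grasp_force: 35.0
```

Emit:
move_arm --commands '[{"ax": 0, "ay": 0, "az": 0, "dx": 0, "dy": 0, "dz": -0.05, "hand": 1}, {"ax": 0, "ay": 0, "az": 0, "dx": 0, "dy": 0, "dz": 0, "hand": 1}, {"ax": 0, "ay": 0, "az": 0, "dx": 0, "dy": 0, "dz": 0, "hand": 1}, {"ax": 0, "ay": 0, "az": 0, "dx": 0, "dy": 0, "dz": 0, "hand": 1}, {"ax": 0, "ay": 0, "az": 0, "dx": 0, "dy": 0, "dz": -3, "hand": 1}, {"ax": 0, "ay": 0, "az": 0, "dx": 0, "dy": 0, "dz": -5, "hand": 1}, {"ax": 0, "ay": 0, "az": 0, "dx": 0, "dy": 0, "dz": -5, "hand": 1}, {"ax": 0, "ay": 0, "az": 0, "dx": 0, "dy": 0, "dz": 0, "hand": 1}]'

```text
time: 23.32
eef_pos: [0.4662, 0.231, 0.2268]
orientation: [-0.001, 1.0, -0.0, 0.002]
wrist_force: [0.4, -0.0, -1.4]
finger_gap: 0.0853
grasp_force: 0.0
```

```bash
python3 - <<'E'
from h import *
v=cam("wrist"); P=Rt()[1]; print(P,sense()["finger_gap"])
rim(*v,(.467,.231),.106,save="pics/a.png"); s=cam("side"); rim(*s,(.467,.231),.106,save="pics/b.png")
cv2.imwrite("pics/m5.png",np.hstack([cv2.imread(f"pics/{k}.png") for k in "ab"]))
E
```

```text
[0.4655 0.2308 0.2249] 0.08544866030573442
rim [0.4652 0.23  ] r mm 29.2 score 1674
rim [0.466 0.232] r mm 29.6 score 1232
```

View pics/m5.png

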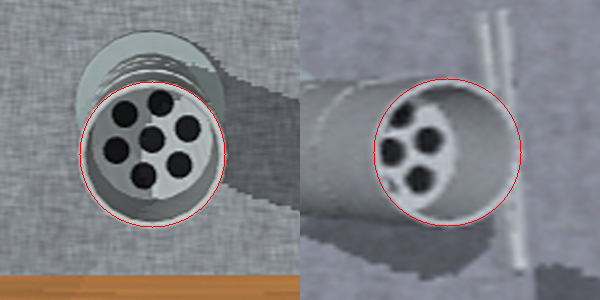

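The coarse sieve is seated, with its rim centred at (0.4655,0.2305) at height 106 mm. Now the grey lid.

Emit:
move_arm --commands '[{"ax": 0, "ay": 0, "az": 0, "dx": -0.2, "dy": 4.8, "dz": 0, "hand": 1}, {"ax": 0, "ay": 0, "az": 0, "dx": -0.2, "dy": 4.9, "dz": 0, "hand": 1}, {"ax": 0, "ay": 0, "az": 0, "dx": -0.2, "dy": 4.9, "dz": 0, "hand": 1}, {"ax": 0, "ay": 0, "az": 0, "dx": -0.2, "dy": 4.9, "dz": 0, "hand": 1}, {"ax": 0, "ay": 0, "az": 0, "dx": -0.2, "dy": 4.8, "dz": 0, "hand": 1}, {"ax": 0, "ay": 0, "az": 0, "dx": 0, "dy": 0, "dz": 5, "hand": 1}, {"ax": 0, "ay": 0, "az": 0, "dx": 0, "dy": 0, "dz": 5, "hand": 0.6}, {"ax": 0, "ay": 0, "az": 0, "dx": 0, "dy": 0, "dz": 3, "hand": 0.6}]'

```text
time: 24.42
eef_pos: [0.4539, -0.0126, 0.0911]
orientation: [-0.0, 1.0, -0.0, -0.002]
wrist_force: [0.4, -0.1, 0.6]
finger_gap: 0.0523
grasp_force: 0.0
```

Emit:
move_arm --commands '[{"ax": 0, "ay": 0, "az": 0, "dx": 0, "dy": 0, "dz": 0, "hand": 0.6}, {"ax": 0, "ay": 0, "az": 0, "dx": 0, "dy": 0, "dz": 0, "hand": 0.6}]'

```text
time: 24.68
eef_pos: [0.4553, -0.0125, 0.0945]
orientation: [-0.0, 1.0, -0.0, 0.0]
wrist_force: [0.1, 0.2, 0.4]
finger_gap: 0.0511
grasp_force: 0.0
```

```bash
python3 - <<'E'
from h import *
v=cam("wrist"); print(Rt()); rim(*v,(.456,-.012),.011,save="pics/a.png"); rim(*v,(.456,-.012),.030,r=.009,half=.04,save="pics/b.png"); print(sense()["finger_gap"])
cv2.imwrite("pics/m6.png",np.hstack([cv2.imread("pics/a.png"),cv2.resize(cv2.imread("pics/b.png"),(300,300))]))
E
```

```text
(array([[ 1.    , -0.0002,  0.001 ],
       [-0.0002, -1.    ,  0.0001],
       [ 0.001 , -0.0001, -1.    ]]), array([ 0.4555, -0.0124,  0.0948]))
rim [ 0.4558 -0.0122] r mm 29.6 score 1716
rim [ 0.4582 -0.0118] r mm 9.8 score 1438
0.050981241483493686
```

View pics/m6.png

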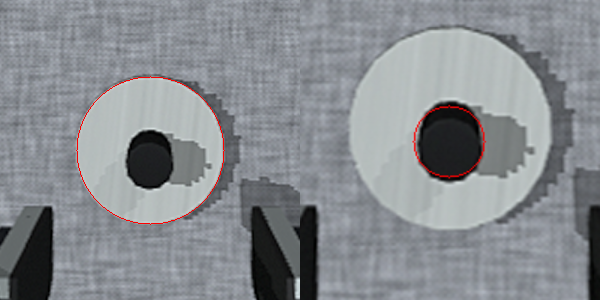

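The lid is centred under the tool to within 0.5 mm. The knob is the dark circle in the middle; its own fit is skewed by the visible knob wall, so I'm using the disc fit. Gripping the knob.

Emit:
move_arm --commands '[{"ax": 0, "ay": 0, "az": 0, "dx": 0, "dy": 0, "dz": 3.5, "hand": 0.6}, {"ax": 0, "ay": 0, "az": 0, "dx": 0, "dy": 0, "dz": 2.3, "hand": 0.6}, {"ax": 0, "ay": 0, "az": 0, "dx": 0, "dy": 0, "dz": 1.1, "hand": 0.6}, {"ax": 0, "ay": 0, "az": 0, "dx": 0, "dy": 0, "dz": 0, "hand": 0.05}, {"ax": 0, "ay": 0, "az": 0, "dx": 0, "dy": 0, "dz": 0, "hand": 0.05}, {"ax": 0, "ay": 0, "az": 0, "dx": 0, "dy": 0, "dz": 0, "hand": 0.05}, {"ax": 0, "ay": 0, "az": 0, "dx": 0, "dy": 0, "dz": 0, "hand": 0.05}, {"ax": 0, "ay": 0, "az": 0, "dx": 0, "dy": 0, "dz": 0, "hand": 0.05}]' --newtons 30

```text
time: 25.72
eef_pos: [0.4556, -0.0125, 0.0258]
orientation: [0.0, 1.0, -0.0, 0.001]
wrist_force: [0.5, 0.3, 6.5]
finger_gap: 0.0166
grasp_force: 29.1
```

Emit:
move_arm --commands '[{"ax": 0, "ay": 0, "az": 0, "dx": 0, "dy": 0, "dz": 0, "hand": 0.05}, {"ax": 0, "ay": 0, "az": 0, "dx": 0, "dy": 0, "dz": 0, "hand": 0.05}]'

```text
time: 25.98
eef_pos: [0.4555, -0.0124, 0.0258]
orientation: [-0.0, 1.0, -0.0, 0.001]
wrist_force: [-0.3, 0.3, 6.4]
finger_gap: 0.0164
grasp_force: 29.1
```

Emit:
move_arm --commands '[{"ax": 0, "ay": 0, "az": 0, "dx": 0, "dy": 0, "dz": -2, "hand": 0.05}, {"ax": 0, "ay": 0, "az": 0, "dx": 0, "dy": 0, "dz": -5, "hand": 0.05}, {"ax": 0, "ay": 0, "az": 0, "dx": 0, "dy": 0, "dz": -5, "hand": 0.05}, {"ax": 0, "ay": 0, "az": 0, "dx": 0, "dy": 0, "dz": -4, "hand": 0.05}, {"ax": 0, "ay": 0, "az": 0, "dx": 0, "dy": 0, "dz": 0, "hand": 0.05}, {"ax": 0, "ay": 0, "az": 0, "dx": 0.3, "dy": -4, "dz": 0, "hand": 0.05}, {"ax": 0, "ay": 0, "az": 0, "dx": 0.4, "dy": -4, "dz": 0, "hand": 0.05}, {"ax": 0, "ay": 0, "az": 0, "dx": 0, "dy": -4, "dz": 0, "hand": 0.05}]'

```text
time: 26.98
eef_pos: [0.462, 0.1088, 0.1845]
orientation: [-0.0, 1.0, -0.0, -0.0]
wrist_force: [0.9, 0.7, -0.4]
finger_gap: 0.0163
grasp_force: 29.6
```

Emit:
move_arm --commands '[{"ax": 0, "ay": 0, "az": 0, "dx": 0.3, "dy": -4, "dz": 0, "hand": 0.05}, {"ax": 0, "ay": 0, "az": 0, "dx": 0, "dy": -4, "dz": 0, "hand": 0.05}, {"ax": 0, "ay": 0, "az": 0, "dx": 0, "dy": -4.3, "dz": 0, "hand": 0.05}, {"ax": 0, "ay": 0, "az": 0, "dx": 0, "dy": 0, "dz": 0, "hand": 0.05}, {"ax": 0, "ay": 0, "az": 0, "dx": 0, "dy": 0, "dz": 0, "hand": 0.05}]'

```text
time: 27.6
eef_pos: [0.465, 0.2299, 0.1845]
orientation: [0.0, 1.0, -0.0, -0.0]
wrist_force: [0.4, -0.4, -0.7]
finger_gap: 0.0161
grasp_force: 29.6
```

```bash
python3 - <<'E'
from h import *
v=cam("wrist"); P,=Rt()[1:]; print(P); z=P[2]-.0258+.011
rim(*v,P[:2],z,save="pics/a.png"); s=cam("side"); rim(*s,P[:2],z,save="pics/b.png")
cv2.imwrite("pics/m7.png",np.hstack([cv2.imread(f"pics/{k}.png") for k in "ab"]))
E
```

```text
[0.4652 0.2296 0.1847]
rim [0.4654 0.2298] r mm 29.2 score 924
rim [0.4662 0.2314] r mm 29.6 score 845
```

View pics/m7.png

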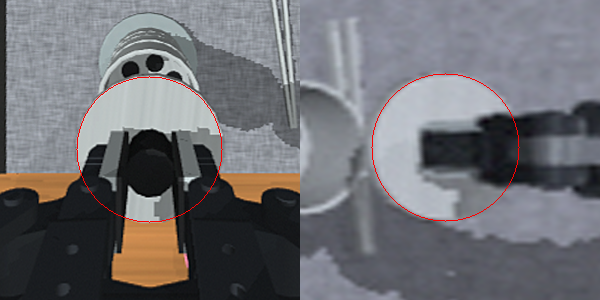

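The lid is held level at (0.4654,0.2298), right above the stack. Lowering it.

Emit:
move_arm --commands '[{"ax": 0, "ay": 0, "az": 0, "dx": 0, "dy": -0.05, "dz": 3, "hand": 0.05}, {"ax": 0, "ay": 0, "az": 0, "dx": 0, "dy": 0, "dz": 1, "hand": 0.05}, {"ax": 0, "ay": 0, "az": 0, "dx": 0, "dy": 0, "dz": 0.7, "hand": 0.05}, {"ax": 0, "ay": 0, "az": 0, "dx": 0, "dy": 0, "dz": 0.5, "hand": 0.05}, {"ax": 0, "ay": 0, "az": 0, "dx": 0, "dy": 0, "dz": 0.4, "hand": 0.05}, {"ax": 0, "ay": 0, "az": 0, "dx": 0, "dy": 0, "dz": 0.25, "hand": 0.05}, {"ax": 0, "ay": 0, "az": 0, "dx": 0, "dy": 0, "dz": 0.1, "hand": 0.05}, {"ax": 0, "ay": 0, "az": 0, "dx": 0, "dy": 0, "dz": 0, "hand": 0.05}]'

```text
time: 28.7
eef_pos: [0.4653, 0.2311, 0.1258]
orientation: [-0.0, 1.0, -0.0, 0.0]
wrist_force: [-1.6, -1.7, 6.5]
finger_gap: 0.0166
grasp_force: 30.5
```

Emit:
move_arm --commands '[{"ax": 0, "ay": 0, "az": 0, "dx": 0, "dy": 0, "dz": 0, "hand": 0.6}, {"ax": 0, "ay": 0, "az": 0, "dx": 0, "dy": 0, "dz": 0, "hand": 0.6}, {"ax": 0, "ay": 0, "az": 0, "dx": 0, "dy": 0, "dz": 0, "hand": 0.6}, {"ax": 0, "ay": 0, "az": 0, "dx": 0, "dy": 0, "dz": 0, "hand": 0.6}, {"ax": 0, "ay": 0, "az": 0, "dx": 0, "dy": 0, "dz": -3, "hand": 0.6}, {"ax": 0, "ay": 0, "az": 0, "dx": 0, "dy": 0, "dz": -4, "hand": 0.6}, {"ax": 0, "ay": 0, "az": 0, "dx": 0, "dy": 0, "dz": -4, "hand": 0.6}, {"ax": 0, "ay": 0, "az": 0, "dx": 0, "dy": 0, "dz": 0, "hand": 0.6}]'

```text
time: 29.7
eef_pos: [0.466, 0.2313, 0.2376]
orientation: [-0.001, 1.0, -0.0, 0.002]
wrist_force: [0.1, -0.4, -1.4]
finger_gap: 0.0512
grasp_force: 0.0
```

```bash
python3 - <<'E'
from h import *
v=cam("wrist"); print(Rt()[1],sense()["finger_gap"])
rim(*v,(.4655,.2305),.111,save="pics/a.png"); s=cam("side"); rim(*s,(.4655,.2305),.111,save="pics/b.png")
cv2.imwrite("pics/m8.png",np.hstack([cv2.imread("pics/a.png"),s[0]["frame"][100:400,200:500]]))
E
```

```text
[0.4654 0.2313 0.236 ] 0.05088245471079792
rim [0.4657 0.2307] r mm 29.6 score 1629
rim [0.4661 0.2327] r mm 29.6 score 1354
```

View pics/m8.png

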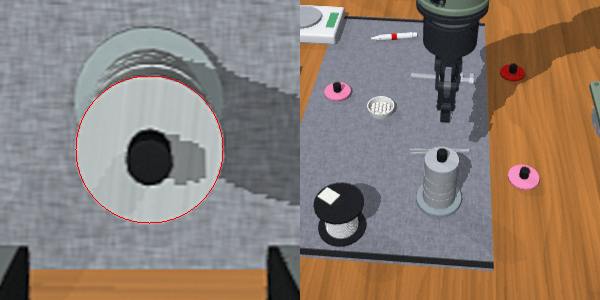

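The stack stands straight and the lid is centred at (0.4657,0.2307), at its seated height. The gripper is clear and the bystanders look unmoved, so I'm handing in.

```bash
python3 -c "
from bench import sign_off; print(sign_off())"
```

```text
the job is handed in; nothing more can be done
None
```

The sieve set is stacked on the pan in order (fine, medium, coarse, lid), each part measured within about 1 mm of centre and at its seated height, and the job is handed in; the hand-in returned no verdict.

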